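# Turn the leaf of the domino score board

### The job

One domino is lying in the way on the bare page of the score board: push it off the board with the fingertips so that it lies flat on the table. Then push the partly raised yellow leaf up and over its spine and press it down until it lies flat on that page. Do not pick anything up, and leave the other things on the table where they are.

Things in the scene. Friction and masses are not known exactly. Their poses are not given: they have to be found in the camera images.
- board: wooden score board, fixed to the table, 160 mm (its x) by 250 mm (its y), 8 mm thick; origin at the centre of its underside, on the table; z up. The spine (brass knuckles, radius 3.5 mm, centre line 11.5 mm above the table) runs along its x at y = 0. The page on the +y side is the bare one, to which the leaf goes; the leaf starts over the -y page. At board yaw 0, x points away from the robot.
- spine (a point): middle of the spine's axis, 11.5 mm above the table; axes as the board's
- leaf (a joint): hinge of the yellow leaf about the spine, rad: 0 flat on the -y page, 1.57 upright, 3.14 flat on the +y page. It starts partly raised at 0.3 to 0.65. The hinge is stiff (about 0.15 N m of friction): the leaf stays at any angle where it is left, also beyond upright, so it must be pushed down all the way. It can be moved with about 2 to 3 N at its free edge.
- leaf_edge (a point): middle of the leaf's free edge (axis of the red bead, 8 mm thick and 132 mm long), 112 mm from the spine axis. The leaf is a rigid yellow plate with white dots, 140 mm along the spine, 5 mm thick, 140 g; the spine axis lies in its mid-plane, so flat on a page its upper face is 14 mm above the table.
- domino_center (a point): centre of the black domino that lies on the bare +y page, 50 mm (its x) by 25 mm (its y) by 10 mm (z), 25 g, loose; centre 13 mm above the table while on the page, 5 mm when flat on the table
- domino_b: another black domino, same size, on the table to the left; to be left alone; origin at the centre of its underside
- domino_c: a third black domino, same size, on the table at the back left; to be left alone; origin at the centre of its underside
- caddy: clear acrylic domino caddy with three tiers full of black dominoes, 138 x 176 mm, 86 mm high, at the back of the table; to be left alone; origin at the centre of its underside
- cup: stainless steel espresso cup, 62 mm high and across, on a grey coaster 5 mm thick, on the right; to be left alone; origin at the centre of its underside
- bottle: empty green glass bottle with a white clip-on lid, 72 mm across, 235 mm high, on the left; to be left alone; origin at the centre of its underside
Mind the look-alikes: they are no part of the job. Leave any blue, purple or turquoise look-alike of the part that bears domino_center alone.

How it is judged:
By the outcome, as a careful person would: the job done as asked, in the order asked, and still so for the second after the job is handed in, with the robot touching nothing.
It also fails if it takes over 64 s, if anything falls off the work surface, if the arm or the gripper's body presses on something with over 40 N, if the wrist force passes 120 N, or if a joint passes its speed limit or range.

### The arm

A 6-joint arm with a two-finger parallel gripper is mounted at the origin on the work surface. World frame = base frame: x ahead of the robot, y to its left, z up, the work surface at z = 0. Lengths are in m, angles in rad, forces in N, time in s.
With the tool pointing down it reaches from about 0.35 to 0.975 m from the base axis. Payload 4.9 kg.
Tool frame: the origin (TCP) lies on the centre line of the jaws, within the pads' length; the fingertips stand manip.tcp_to_tips ahead of it and the grasp point (between the pads) is the TCP (manip.tcp_to_tips is the distance from the TCP to the fingertips, in m); y points along the fingers, z is the direction in which the jaws open and shut, and the axes are right-handed (so a half turn about y gives the same grasp; the last joint's range is limited). The gripper opens to 85 mm and grips with 20 to 120 N. Pads are 22 mm wide; open, the fingers measure 114 mm over their backs; the gripper's body (76 mm by 85 mm) begins 54 mm behind the grasp point. The pads swing forward as they close: fully open they stand 13 mm farther back than shut.
Start: joints at [-1.34, 0.053, 1.613, -0, 1.476, -0.119], TCP at [0.214, -0.587, 0.25] pointing down, gripper open.
Joint ranges: [-3.01, 3.01], [-1.01, 2.22], [0.06, 2.58], [-1.02, 4.17], [0.09, 2.62], [-3.14, 3.14]. Speed limits (rad/s): [2.57, 2.57, 3.14, 3.14, 3.14, 3.14].

### API

Orientations are given as a unit quaternion [w, x, y, z].
In Python, from plant import manip gives the robot as it stands.
- The arm moves only by the tool apply_moves, never from a script. Its argument "moves" is a list of rows, each a list of 7 numbers: the gripper's target within -1 to 1 (shut at 1, half-way at 0, fully open at -1), then the shift along the tool's x, y, z in mm, then the turn, a rotation vector about the tool's x, y, z in degrees. A call has 1 to 20 rows; each row shifts and turns the commanded pose from where the row before left it, along the tool's axes as they then stand; what a row does not reach is not made up. A row lasts 1/10 s, in which the tool goes at most 50 mm and 8.59 degrees, less where a joint would pass 70% of its speed; a pose out of reach is approached as far as the arm can. A call with a gripper value outside its range is refused whole. The fingers move at their own pace and stop on an object; the grip force is fixed at half the most. Time passes only in rows, so rows that do not move let the fingers close. It gives the time, the measured TCP pose, the force and the opening at its end, in the units of the state.
- manip.state(): the state, without advancing time (a new reading comes with each control period).
- manip.grab_frame(name): name is "scene" or "side" or "wrist"; returns the picture (384x512x3 uint8, blue, green, red); there is no depth.
- manip.calibration(name): a dict with "mtx" (3x3 intrinsics, pixels), "T" (4x4, takes a point from camera to world coordinates); the wrist camera has in their place "T_tool_cam" (4x4, takes a point from camera to tool coordinates, whose origin is the TCP and whose axes are the tool frame's). Camera axes: x right, y down, z forward; pixel columns grow to the right and rows downward; lengths in m; the calibration is good to about 2 mm. A picture is of the moment at which its call begins: read the wrist's pose just before it. calibration takes no time and is no camera call.
- manip.job_done(): hands the job in, once; it reports no verdict.
The state is a dict: "time": time; "joint_pos": joint angles; "joint_vel": joint speeds; "joint_efforts": joint torques, N m; "tool_pos": TCP position; "tool_rot": TCP orientation; "contact_force": force on the tool from outside, world axes, zero at the start; "ft_torque": the same for the moment, N m; "gripper_width": opening from 0.0 (shut) to 1.0 (fully open).
Only numpy, scipy, OpenCV 4.12 (cv2) and the standard library are available. Lean on these libraries where they do the work, as an engineer would, in place of code of your own. Each camera call takes 0.05 s, during which the arm holds its last target. There are 200 camera calls.

## Working session

There is one attempt and no reset: what is moved stays moved. The work goes in short steps, Python scripts to look and compute and a tool call to move; the robot and the scene stay as the last step left them, time stands still between calls to the robot, and variables do not carry over. Pictures are saved under pics/ and viewed, about 8 in all and at most 12, crops included, and the job is handed in when it is done.

Besides the shell and the picture viewer there is one more tool, called after ">>>" as name(argument=value, ...) on one line, values as JSON. apply_moves: Moves the arm, as the interface text tells. Its arguments: {"type":"object","properties":{"moves":{"type":"array","items":{"type":"array","items":{"type":"number"}}}},"required":["moves"]}

```bash
mkdir -p pics; ls
python3 - <<'E'
from plant import manip
import cv2,numpy as np
np.set_printoptions(precision=4,suppress=True)
print(manip.tcp_to_tips); print(manip.state())
for n in("scene","side"):
    cv2.imwrite(f"pics/{n}0.png",cv2.resize(manip.grab_frame(n),(800,600),interpolation=cv2.INTER_CUBIC))
    c=manip.calibration(n);print(n,c["mtx"],c["T"])
print(manip.calibration("wrist"))
E
```

```text
pics
0.019
{'time': 0.0, 'joint_pos': array([-1.34  ,  0.0533,  1.6143,  0.    ,  1.476 , -0.119 ]), 'joint_vel': array([ 0.0001, -0.0023,  0.0009, -0.0014,  0.0002, -0.0004]), 'joint_efforts': array([ -0.0015, -39.3679, -37.0178,  -0.0002,   0.0071,   0.    ]), 'tool_pos': array([ 0.2141, -0.5866,  0.2491]), 'tool_rot': array([ 0.123 , -0.1231,  0.6971, -0.6956]), 'contact_force': array([ 0.1458, -0.3063,  0.1809]), 'ft_torque': array([ 0.0255, -0.0469,  0.003 ]), 'gripper_width': 0.9940476596242199}
scene [[414.7062   0.     259.2112]
 [  0.     414.7062 190.7998]
 [  0.       0.       1.    ]] [[-0.0916  0.7819 -0.6166  1.295 ]
 [ 0.9956  0.0604 -0.0714  0.077 ]
 [-0.0186 -0.6204 -0.7841  0.9132]
 [ 0.      0.      0.      1.    ]]
side [[405.5833   0.     254.0655]
 [  0.     405.5833 187.5629]
 [  0.       0.       1.    ]] [[-0.8953 -0.2975  0.3317  0.2172]
 [-0.4454  0.5827 -0.6798  0.7788]
 [ 0.009  -0.7563 -0.6541  0.8199]
 [ 0.      0.      0.      1.    ]]
{'mtx': array([[331.2288,   0.    , 257.0026],
       [  0.    , 331.2288, 196.4387],
       [  0.    ,   0.    ,   1.    ]]), 'T_tool_cam': array([[ 0.0005,  0.9479,  0.3186, -0.0822],
       [ 0.    , -0.3186,  0.9479, -0.1247],
       [ 1.    , -0.0004, -0.0002,  0.0015],
       [ 0.    ,  0.    ,  0.    ,  1.    ]])}
```

View pics/scene0.png

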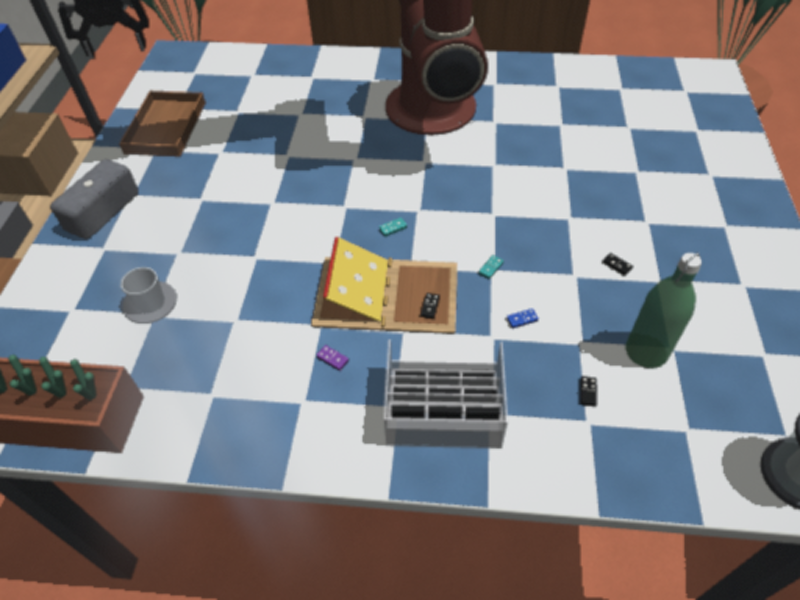

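View pics/side0.png

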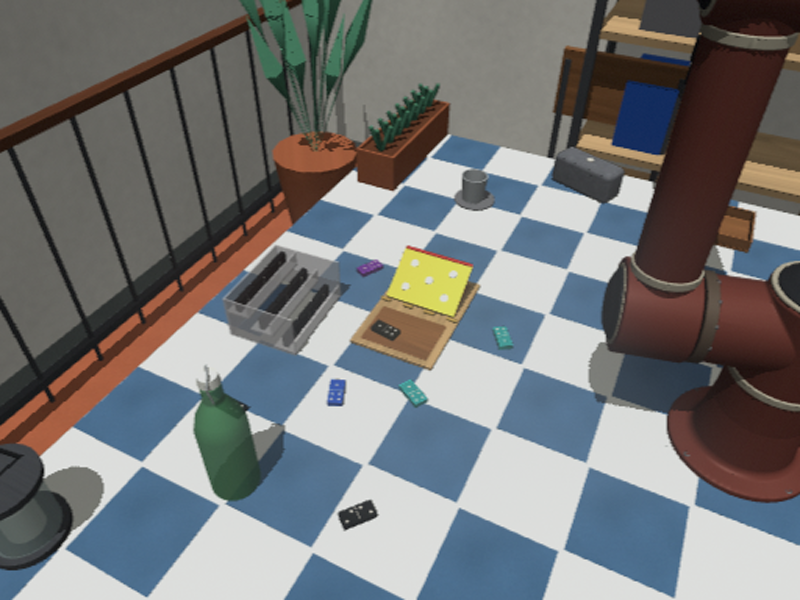

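The scene view shows the board at (313–457, 260–331), the leaf raised with its red bead at (335,268), and the black domino at (430,305) on the bare page. The turquoise (490,266) and blue (522,318) look-alikes lie beyond the +y edge, and the caddy is behind. I'll work out their positions.

```bash
cat > h.py <<'E'
from plant import manip
import cv2,numpy as np
np.set_printoptions(precision=4,suppress=True)
def onplane(name,u,v,z,s=.64):
    c=manip.calibration(name);K=c["mtx"];T=c["T"]
    p=np.array([(u+.5)*s-.5,(v+.5)*s-.5,1.]);d=T[:3,:3]@np.linalg.solve(K,p);o=T[:3,3]
    return o+d*(z-o[2])/d[2]
def proj(name,P):
    c=manip.calibration(name);q=np.linalg.inv(c["T"])@np.append(P,1);q=c["mtx"]@q[:3];return q[:2]/q[2]
E
python3 - <<'E'
from h import *
for l,n,u,v,z in [("c+y-x","scene",457,262,.008),("c+y+x","scene",457,331,.008),("c-y+x","scene",313,327,.008),("dom","scene",430,305,.018),("dom","side",386,329,.018),("turq","scene",490,266,.01),("turq2","scene",393,227,.01),("blue","scene",522,318,.01),("purple","scene",332,357,.01),("caddyL","scene",386,425,.0),("caddyTopfront","scene",390,345,.086),("caddyTopfrontR","scene",503,345,.086),
 ("side c far","side",352,340,.008),("side c near","side",432,367,.008),("side c3","side",480,284,.008)]: print(l,n,onplane(n,u,v,z))
# crops
a=manip.grab_frame("scene");b=manip.grab_frame("side")
A=cv2.resize(a[150:280,190:360],None,fx=4.7,fy=4.7,interpolation=cv2.INTER_CUBIC)
cv2.imwrite("pics/c1.png",A[:600,:800]);
E
```

```text
c+y-x scene [0.4897 0.0826 0.008 ]
c+y+x scene [0.6471 0.0893 0.008 ]
c-y+x scene [ 0.6581 -0.1586  0.008 ]
dom scene [0.6023 0.0399 0.018 ]
dom side [0.5979 0.0433 0.018 ]
turq scene [0.4968 0.1436 0.01  ]
turq2 scene [ 0.4099 -0.0454  0.01  ]
blue scene [0.6122 0.2    0.01  ]
purple scene [ 0.7179 -0.1154  0.01  ]
caddyL scene [ 0.8296 -0.0131  0.    ]
caddyTopfront scene [ 0.7375 -0.0134  0.086 ]
caddyTopfrontR scene [0.7238 0.1596 0.086 ]
side c far side [0.6442 0.0873 0.008 ]
side c near side [0.4887 0.0819 0.008 ]
side c3 side [ 0.4944 -0.1657  0.008 ]
```

View pics/c1.png

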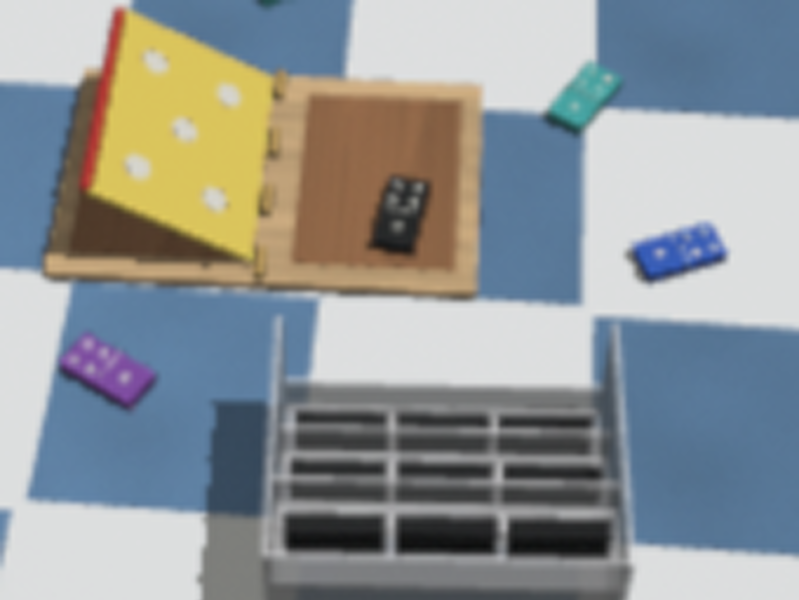

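The crop shows the domino at about (400,213), tilted slightly, with a clear path toward +y between turquoise and blue. The red bead runs from (120,10) to (90,190). I'll fit the board pose and leaf angle, then plan the approach.

```bash
cat >> h.py <<'E'
from scipy.spatial.transform import Rotation as R
yaw=np.radians(2.2); C=np.array([.572,-.0396,0]); Rb=R.from_euler("z",yaw).as_matrix()
def b2w(p): return C+Rb@np.array(p,float)
def w2b(p): return Rb.T@(np.array(p)-C)
def Rt(): # tool x=+y_b, y=-Z, z=-x_b
    return Rb@np.array([[0,0,-1],[1,0,0],[0,-1,0]],float)
def rot(s): q=s["tool_rot"];return R.from_quat([q[1],q[2],q[3],q[0]]).as_matrix()
def show():
    s=manip.state();Rm=rot(s);tip=s["tool_pos"]+Rm[:,1]*.019
    print("t",s["time"],"tip_b mm",w2b(tip)*1e3,"F_b",Rb.T@s["contact_force"],"w",s["gripper_width"])
    print("turn left deg",np.degrees(R.from_matrix(Rm.T@Rt()).as_rotvec()))
    return s,Rm,tip
def to(p): # tip target board mm -> tool shift mm in current axes
    s,Rm,tip=show(); return Rm.T@(b2w(np.array(p)/1e3)-tip)*1e3
E
python3 - <<'E'
from h import *
from scipy.optimize import minimize_scalar
mid=np.array([105,100])/4.7+[190,150]
f=lambda t: proj("scene",b2w([0,-.112*np.cos(t),.0115+.112*np.sin(t)]))
for t in(.3,.4,.5,.6,.65): print(t,f(t)-mid, proj("side",b2w([0,-.112*np.cos(t),.0115+.112*np.sin(t)])))
print("side bead mid seen",np.array([439,257])*.64)
print("dom_b",w2b([.600,.0417,.018]))
print(to([30,36,80]));s=manip.state();print(rot(s))
for x in(.08,-.08): print(proj("scene",b2w([x,.125,.008])),proj("scene",b2w([x,-.125,.008])))
print("seen",np.array([[457,331],[313,327],[457,262]])*.64)
E
```

```text
0.3 [-4.2353  6.1629] [281.1547 168.3388]
0.4 [-3.2833  3.7153] [280.8795 166.3439]
0.5 [-1.9213  1.347 ] [280.4689 164.6192]
0.6 [-0.1555 -0.9141] [279.9236 163.1871]
0.65 [ 0.8756 -1.9959] [279.6008 162.5873]
side bead mid seen [280.96 164.48]
dom_b [0.0311 0.0802 0.018 ]
t 0.2 tip_b mm [-378.6603 -533.0215  230.4895] F_b [0.0124 0.1676 0.9758] w 1.0011205472608233
turn left deg [  0.0617 107.8384   0.0647]
[-563.2974  151.1424 -416.2785]
[[-0.9395 -0.0003  0.3426]
 [-0.3426  0.0013 -0.9395]
 [-0.0002 -1.     -0.0013]]
[291.9603 211.6402] [199.2136 208.6136]
[292.206  166.8623] [206.9887 164.5192]
seen [[292.48 211.84]
 [200.32 209.28]
 [292.48 167.68]]
```

```bash
sed -i 's/\[\[0,0,-1\],\[1,0,0\],\[0,-1,0\]\]/[[0,0,1],[-1,0,0],[0,-1,0]]/; s/# tool x=.*/# tool x=-y_b, y=-Z, z=+x_b/' h.py
```

>>> apply_moves(moves=[[0.5, 0, 0, 0, 0, -8, 0], [0.5, 0, 0, 0, 0, -8, 0], [0.5, 0, 0, 0, 0, -8, 0], [0.5, 0, 0, 0, 0, -8, 0], [0.5, 0, 0, 0, 0, -8, 0], [0.5, 0, 0, 0, 0, -8, 0], [0.5, 0, 0, 0, 0, -8, 0], [0.5, 0, 0, 0, 0, -8, 0], [0.5, 0, 0, 0, 0, -8, 0], [0.5, 0, 0, 0, 0, 0, 0]])

```text
time: 1.2
tool_pos: [0.2142, -0.587, 0.25]
tool_rot: [0.509, -0.509, 0.491, -0.491]
contact_force: [-1.3, -0.4, 0.3]
gripper_width: 0.246
```

```bash
python3 -c "
from h import *
print(to([30,36,80]),manip.state()['joint_pos'])"
```

```text
t 1.2 tip_b mm [-378.5974 -533.2307  230.9915] F_b [-1.2742 -0.3728  0.2742] w 0.2456326526024387
turn left deg [ 0.0058 -0.1726 -0.0298]
[-570.3807  151.2461  406.8959] [-1.34    0.0528  1.6133  0.      1.476  -1.3754]
```

>>> apply_moves(moves=[[0.5, -20, 0, 14, 0, 0, 0], [0.5, -36, 0, 26, 0, 0, 0], [0.5, -36, 0, 26, 0, 0, 0], [0.5, -36, 0, 26, 0, 0, 0], [0.5, -36, 0, 26, 0, 0, 0], [0.5, -36, 0, 26, 0, 0, 0], [0.5, -36, 0, 26, 0, 0, 0], [0.5, -36, 0, 26, 0, 0, 0], [0.5, -36, 0, 26, 0, 0, 0], [0.5, -36, 0, 26, 0, 0, 0], [0.5, -36, 0, 26, 0, 0, 0], [0.5, -36, 0, 26, 0, 0, 0], [0.5, -36, 0, 26, 0, 0, 0], [0.5, -36, 0, 26, 0, 0, 0], [0.5, -36, 0, 26, 0, 0, 0], [0.5, -36, 0, 26, 0, 0, 0], [0.5, -10, 20, 3, 0, 0, 0], [0.5, 0, 30, 0, 0, 0, 0], [0.5, 0, 30, 0, 0, 0, 0], [0.5, 0, 0, 0, 0, 0, 0]])

```text
time: 3.2
tool_pos: [0.5973, -0.0023, 0.1646]
tool_rot: [-0.506, 0.51, -0.494, 0.489]
contact_force: [-0.6, 0.1, -0.2]
gripper_width: 0.25
```

Run:
```python
from h import *
print(to([30,36,80]))
cv2.imwrite("pics/w1.png",cv2.resize(manip.grab_frame("wrist"),(800,600),interpolation=cv2.INTER_CUBIC))
```

```text
t 3.2 tip_b mm [ 26.5597  36.31   145.6491] F_b [-0.5728  0.1406 -0.1709] w 0.25004963820652226
turn left deg [ 0.5744 -0.2841 -0.0916]
[ 0.3962 65.6108  4.1001]
```

View pics/w1.png

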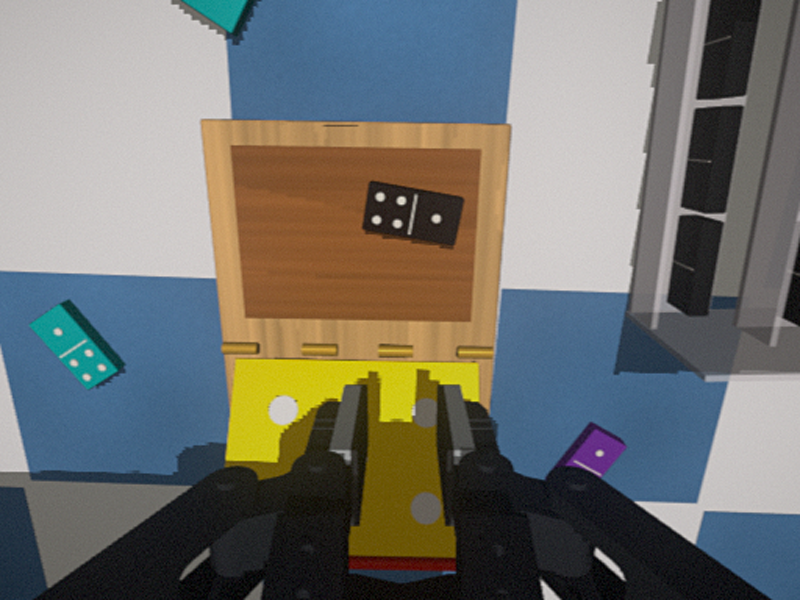

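The wrist view shows the board's +y corners at (202,120) and (510,125), the domino centred at (413,213) and tilted about -9°, and the knuckles along row 350. I'll measure these.

Run:
```python
from h import *
s=manip.state();Rm=rot(s);c=manip.calibration("wrist");T=np.eye(4);T[:3,:3]=Rm;T[:3,3]=s["tool_pos"];T=T@c["T_tool_cam"]
def on(u,v,z):
    p=np.array([(u+.5)*.64-.5,(v+.5)*.64-.5,1]);d=T[:3,:3]@np.linalg.solve(c["mtx"],p);o=T[:3,3];return w2b(o+d*(z-o[2])/d[2])*1e3
for n,a in dict(cl=(202,120,.008),cr=(510,125,.008),dom=(414,211,.018),dl=(368,205,.018),dr=(460,219,.018),spL=(240,348,.015),spR=(475,352,.015)).items(): print(n,on(*a))
```

```text
cl [-75.0566 123.6468   8.    ]
cr [ 84.4956 120.3537   8.    ]
dom [34.7141 77.7551 18.    ]
dl [10.5703 80.9871 18.    ]
dr [59.0415 73.4489 18.    ]
spL [-66.2921  -1.3612  15.    ]
spR [70.425  -4.2512 15.    ]
```

>>> apply_moves(moves=[[0.5, 0, 30, 3, 0, 0, 0], [0.5, 0, 40, 3, 0, 0, 0], [0.5, 0, 40, 0, 0, 0, 0], [0.5, 0, 15, 0, 0, 0, 0], [0.5, 0, 0, 0, 0, 0, 0], [0.5, 0, 0, 0, 0, 0, 0]])

```text
time: 3.85
tool_pos: [0.6084, -0.0031, 0.0478]
tool_rot: [0.509, -0.508, 0.49, -0.492]
contact_force: [0.8, -0.2, 0.2]
gripper_width: 0.245
```

```bash
sed -i 's/radians(2.2); C=.*0\])\;/radians(1.5); C=np.array([.575,-.0415,0]);/' h.py; python3 -c "
from h import *
print(to([35,36,11]))"
```

```text
t 3.85 tip_b mm [34.4213 37.4909 28.8289] F_b [ 0.8158 -0.2212  0.2353] w 0.24514587881076644
turn left deg [-0.1994  0.5031  0.0299]
[ 1.4863 17.8316  0.5036]
```

>>> apply_moves(moves=[[0.5, 0, 8, 0, 0, 0, 0], [0.5, 0, 5, 0, 0, 0, 0], [0.5, 0, 2, 0, 0, 0, 0], [0.5, 0, 0, 0, 0, 0, 0]])

```text
time: 4.25
tool_pos: [0.6065, -0.0028, 0.0302]
tool_rot: [-0.509, 0.509, -0.491, 0.491]
contact_force: [0.2, 0.2, -0.5]
gripper_width: 0.25
```

>>> apply_moves(moves=[[0.5, 0, 2, 0, 0, 0, 0], [0.5, 0, 0, 0, 0, 0, 0]])

```text
time: 4.45
tool_pos: [0.6065, -0.0028, 0.0282]
tool_rot: [-0.509, 0.509, -0.491, 0.491]
contact_force: [0.3, 0.2, 0.5]
gripper_width: 0.249
```

>>> apply_moves(moves=[[0.5, 0, 2, 0, 0, 0, 0], [0.5, 0, 0, 0, 0, 0, 0]])

```text
time: 4.65
tool_pos: [0.6071, -0.0028, 0.0271]
tool_rot: [0.509, -0.509, 0.491, -0.491]
contact_force: [-1.9, 0.4, 3.9]
gripper_width: 0.248
```

>>> apply_moves(moves=[[0.5, 0, -3, 0, 0, 0, 0], [0.5, -6, 0, 0, 0, 0, 0], [0.5, -6, 0, 0, 0, 0, 0], [0.5, -6, 0, 0, 0, 0, 0], [0.5, -6, 0, 0, 0, 0, 0], [0.5, -6, 0, 0, 0, 0, 0], [0.5, -6, 0, 0, 0, 0, 0], [0.5, -6, 0, 0, 0, 0, 0], [0.5, -6, 0, 0, 0, 0, 0], [0.5, -6, 0, 0, 0, 0, 0], [0.5, -6, 0, 0, 0, 0, 0], [0.5, -6, 0, 0, 0, 0, 0], [0.5, -6, 0, 0, 0, 0, 0], [0.5, -6, 0, 0, 0, 0, 0], [0.5, -4, 0, 0, 0, 0, 0], [0.5, 0, 0, 0, 0, 0, 0]])

```text
time: 6.25
tool_pos: [0.6036, 0.0797, 0.0293]
tool_rot: [0.509, -0.509, 0.491, -0.491]
contact_force: [0.9, 0.8, -0.2]
gripper_width: 0.247
```

Run:
```python
from h import *
print(to([35,150,11]))
w=cv2.resize(manip.grab_frame("wrist"),(400,300));a=cv2.resize(manip.grab_frame("scene")[150:270,200:360],(400,300),interpolation=cv2.INTER_CUBIC)
b=cv2.resize(manip.grab_frame("side")[140:260,190:350],(400,300),interpolation=cv2.INTER_CUBIC)
cv2.imwrite("pics/d1.png",np.vstack([np.hstack([w,a]),np.hstack([b,b*0])]))
```

```text
t 6.25 tip_b mm [ 31.7962 120.454   10.2743] F_b [ 0.8713  0.7662 -0.2461] w 0.24741382115939342
turn left deg [ 0.0019  0.5795 -0.0045]
[-29.5122  -0.7235   3.5025]
```

View pics/d1.png

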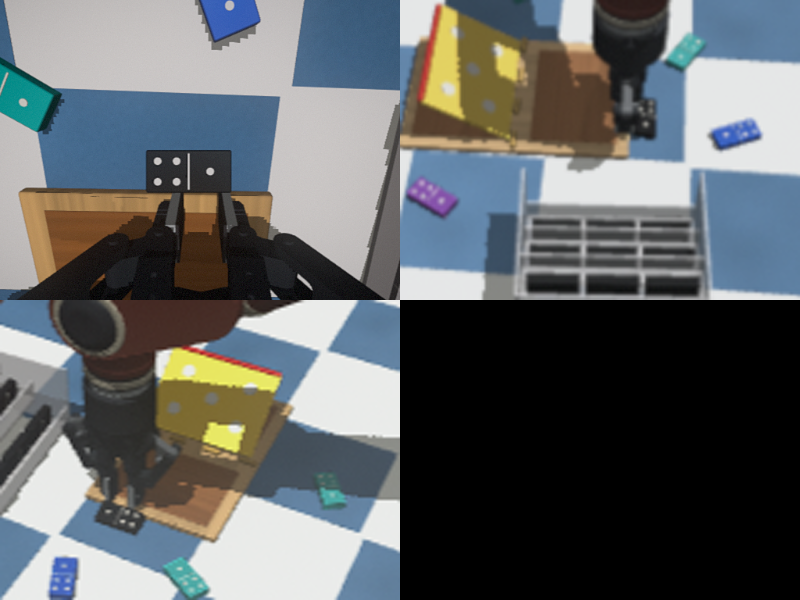

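The domino is aligned with the fingers at (188,170) in the wrist view, just over the +y edge. I'll push a little further.

>>> apply_moves(moves=[[0.5, -5, 0, 0, 0, 0, 0], [0.5, -5, 0, 0, 0, 0, 0], [0.5, 0, 0, 0, 0, 0, 0], [0.5, 20, -10, 0, 0, 0, 0], [0.5, 20, -30, 0, 0, 0, 0], [0.5, 0, -30, 0, 0, 0, 0], [0.5, 0, 0, 0, 0, 0, 0]])

```text
time: 7.1
tool_pos: [0.6083, 0.0485, 0.1049]
tool_rot: [0.511, -0.506, 0.489, -0.494]
contact_force: [0.7, -0.1, 0.7]
gripper_width: 0.247
```

Run:
```python
from h import *
print(to([35,150,11]))
w=cv2.resize(manip.grab_frame("wrist"),(500,375))
a=cv2.resize(manip.grab_frame("scene")[160:240,240:340],(300,240),interpolation=cv2.INTER_CUBIC)
b=cv2.resize(manip.grab_frame("side")[180:260,200:300],(300,240),interpolation=cv2.INTER_CUBIC)
I=np.zeros((480,800,3),np.uint8);I[:375,:500]=w;I[:240,500:]=a;I[240:,500:]=b
cv2.imwrite("pics/d2.png",I)
```

```text
t 7.1 tip_b mm [35.8267 89.1259 85.8827] F_b [ 0.6473 -0.1619  0.6777] w 0.2465337136016257
turn left deg [-0.5466  0.487   0.0329]
[-60.9249  74.8389  -1.0233]
```

View pics/d2.png

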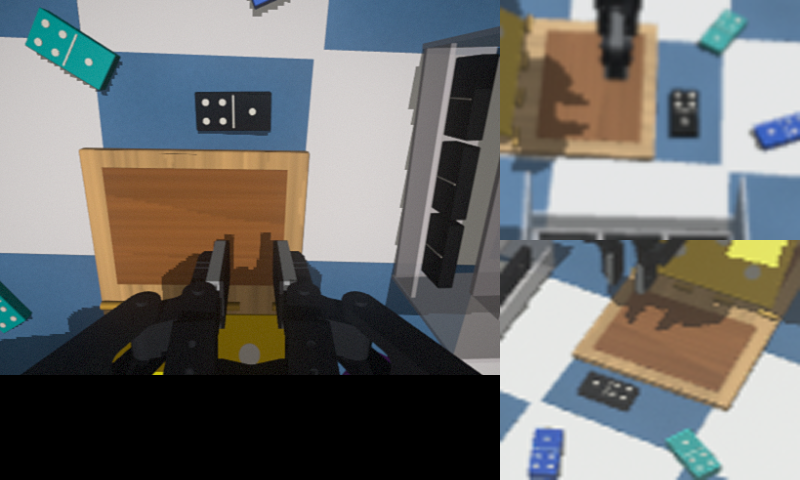

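The domino now lies flat on the table at (233,112) in the wrist view, with a clear gap to the board edge. Next I'll go around behind the leaf's free edge.

>>> apply_moves(moves=[[0.5, 0, -30, 0, 0, 0, 0], [0.5, 0, -40, -6, 0, 0, 0], [0.5, 15, -40, -6, 0, 0, 0], [0.5, 40, -5, -6, 0, 0, 0], [0.5, 40, 0, -6, 0, 0, 0], [0.5, 40, 0, -6, 0, 0, 0], [0.5, 40, 0, -6, 0, 0, 0], [0.5, 40, 0, 0, 0, 0, 0], [0.5, 35, 0, 0, 0, 0, 0], [0.5, 0, 35, 0, 0, 0, 0], [0.5, 0, 40, 0, 0, 0, 0], [0.5, 0, 40, 0, 0, 0, 0], [0.5, 0, 20, 0, 0, 0, 0], [0.5, 0, 0, 0, 0, 0, 0], [0.5, 0, 0, 0, 0, 0, 0]])

```text
time: 8.75
tool_pos: [0.5772, -0.2014, 0.0783]
tool_rot: [-0.509, 0.509, -0.492, 0.49]
contact_force: [0.5, 0.1, 0.4]
gripper_width: 0.249
```

Run:
```python
from h import *
print(to([0,-150,46]))
a=cv2.resize(manip.grab_frame("scene")[140:240,180:310],(780,600),interpolation=cv2.INTER_CUBIC)
cv2.imwrite("pics/l1.png",a)
```

```text
t 8.75 tip_b mm [  -2.073  -159.8953   59.2538] F_b [0.5138 0.0704 0.4439] w 0.24922901689312005
turn left deg [ 0.1183  0.5659 -0.0622]
[-9.8598 13.2601  2.1979]
```

View pics/l1.png

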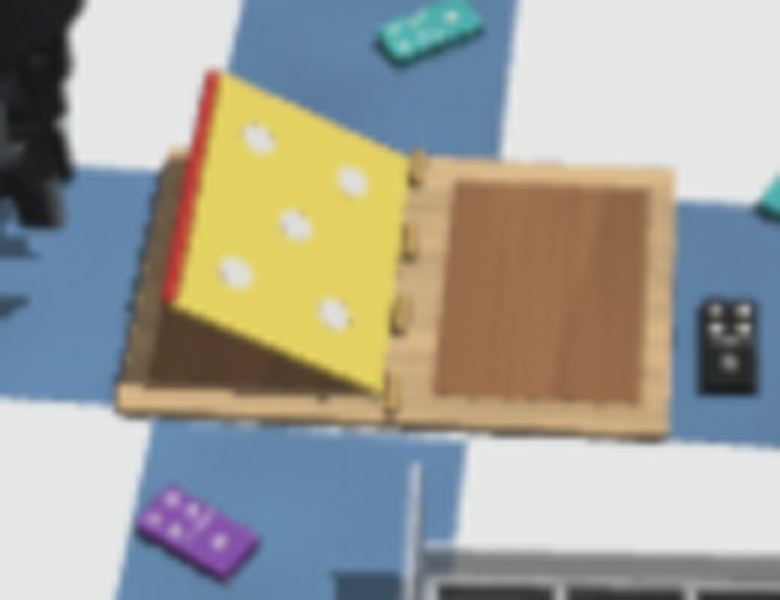

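The leaf is unchanged, with its bead from (213,72) to (170,300), and the fingers are at its left. I'll lower, make contact below the bead and start the arc.

>>> apply_moves(moves=[[0.5, 0, 10, 1, 0, 0, 0], [0.5, -10, 8, 1, 0, 0, 0], [0.5, -15, 0, 0, 0, 0, 0], [0.5, -15, 0, 0, 0, 0, 0], [0.5, -6, 0, 0, 0, 0, 0], [0.5, -4, 0, 0, 0, 0, 0], [0.5, 0, 0, 0, 0, 0, 0]])

```text
time: 9.5
tool_pos: [0.5781, -0.1512, 0.0617]
tool_rot: [0.509, -0.509, 0.49, -0.491]
contact_force: [0.5, 0.1, 0.2]
gripper_width: 0.248
```

>>> apply_moves(moves=[[0.5, -3, 0, 0, 0, 0, 0], [0.5, -3, -4, 0, 0, 0, 0], [0.5, -3, -4, 0, 0, 0, 0], [0.5, -4, -4, 0, 0, 0, 0], [0.5, -4, -4, 0, 0, 0, 0], [0.5, 0, 0, 0, 0, 0, 0]])

```text
time: 10.1
tool_pos: [0.578, -0.1354, 0.079]
tool_rot: [0.509, -0.509, 0.49, -0.492]
contact_force: [-0.3, -3.8, 2.9]
gripper_width: 0.25
```

Run:
```python
from h import *
print(to([0,-97,58]))
a=cv2.resize(manip.grab_frame("scene")[140:240,180:310],(520,400),interpolation=cv2.INTER_CUBIC)
cv2.imwrite("pics/l2.png",a)
```

```text
t 10.1 tip_b mm [  0.5458 -93.9655  60.01  ] F_b [-0.3933 -3.7824  2.8992] w 0.2503946340179771
turn left deg [-0.0935  0.551   0.0936]
[ 3.0258  2.014  -0.5782]
```

View pics/l2.png

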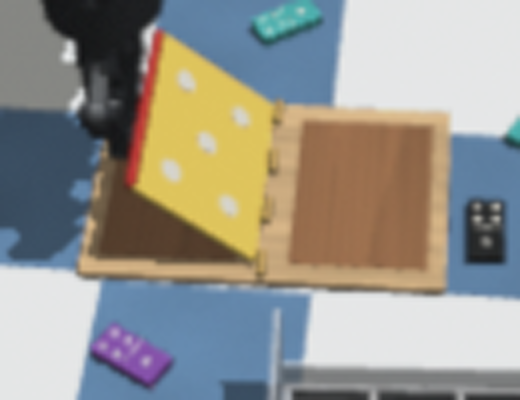

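Contact is confirmed: the bead has moved to (145,110) in the crop, at about 0.79 rad with 5 N. I'll carry on along the arc.

>>> apply_moves(moves=[[0.5, -5, -5, 0, 0, 0, 0], [0.5, -5, -4, 0, 0, 0, 0], [0.5, -5, -3.5, 0, 0, 0, 0], [0.5, -5, -3.5, 0, 0, 0, 0], [0.5, -5, -3, 0, 0, 0, 0], [0.5, -5, -2.5, 0, 0, 0, 0], [0.5, -5, -2.5, 0, 0, 0, 0], [0.5, -5, -2, 0, 0, 0, 0], [0.5, -5, -2, 0, 0, 0, 0], [0.5, -5, -1.5, 0, 0, 0, 0], [0.5, -5, -1.5, 0, 0, 0, 0], [0.5, -5, -1, 0, 0, 0, 0], [0.5, -5, -0.5, 0, 0, 0, 0], [0.5, -5, 0, 0, 0, 0, 0], [0.5, -5, 0, 0, 0, 0, 0], [0.5, -5, 0, 0, 0, 0, 0], [0.5, -5, 0, 0, 0, 0, 0], [0.5, -5, 0, 0, 0, 0, 0], [0.5, 0, 0, 0, 0, 0, 0]])

```text
time: 12.05
tool_pos: [0.5738, -0.0441, 0.1094]
tool_rot: [-0.509, 0.509, -0.491, 0.49]
contact_force: [0.3, 0.5, -0.2]
gripper_width: 0.251
```

Run:
```python
from h import *
print(to([0,5,93]))
a=cv2.resize(manip.grab_frame("scene")[140:240,180:310],(400,308),interpolation=cv2.INTER_CUBIC)
b=cv2.resize(manip.grab_frame("side")[130:230,210:340],(400,308),interpolation=cv2.INTER_CUBIC)
cv2.imwrite("pics/l3.png",np.hstack([a,b]))
```

```text
t 12.05 tip_b mm [-1.3162 -2.5763 90.4274] F_b [ 0.3374  0.4495 -0.2438] w 0.25051518541315093
turn left deg [ 0.044   0.5781 -0.0435]
[-7.5646 -2.5679  1.3906]
```

View pics/l3.png

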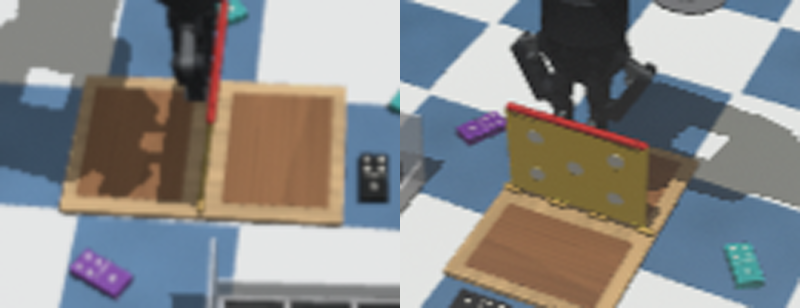

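The leaf is just past upright, with the red bead at the top in both views. I'll raise the tips toward the edge and push over and down along the arc.

>>> apply_moves(moves=[[0.5, 0, -8, 0, 0, 0, 0], [0.5, 0, -6.5, 0, 0, 0, 0], [0.5, -6, 0, 0, 0, 0, 0], [0.5, -8, 2, 0, 0, 0, 0], [0.5, -8, 2, 0, 0, 0, 0], [0.5, -7.5, 3, 0, 0, 0, 0], [0.5, -7.5, 3.5, 0, 0, 0, 0], [0.5, -7, 4.5, 0, 0, 0, 0], [0.5, -7, 4.5, 0, 0, 0, 0], [0.5, -6, 5.5, 0, 0, 0, 0], [0.5, -6, 6, 0, 0, 0, 0], [0.5, -5, 6.5, 0, 0, 0, 0], [0.5, -5, 6.5, 0, 0, 0, 0], [0.5, 0, 0, 0, 0, 0, 0]])

```text
time: 13.55
tool_pos: [0.5703, 0.0286, 0.0786]
tool_rot: [-0.508, 0.51, -0.492, 0.49]
contact_force: [-0.9, -1.5, 0.1]
gripper_width: 0.247
```

Run:
```python
from h import *
print(to([0,69,60]))
a=cv2.resize(manip.grab_frame("scene")[140:240,180:310],(400,308),interpolation=cv2.INTER_CUBIC)
b=cv2.resize(manip.grab_frame("side")[130:230,210:340],(400,308),interpolation=cv2.INTER_CUBIC)
cv2.imwrite("pics/l4.png",np.hstack([a,b]))
```

```text
t 13.55 tip_b mm [-2.9336 70.2454 59.5599] F_b [-0.9168 -1.5224  0.1202] w 0.247225492839009
turn left deg [ 0.1768  0.5752 -0.0278]
[ 1.2746 -0.4498  2.9196]
```

View pics/l4.png

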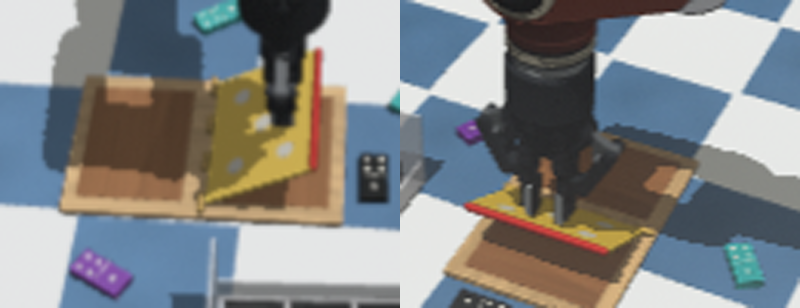

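The leaf is now at about 150° with the fingertips on its upper face. I'll press it on down.

>>> apply_moves(moves=[[0.5, -3.5, 7, 0, 0, 0, 0], [0.5, -3.5, 7, 0, 0, 0, 0], [0.5, -2.5, 8, 0, 0, 0, 0], [0.5, -2, 8, 0, 0, 0, 0], [0.5, -1, 7, 0, 0, 0, 0], [0.5, 0, 5, 0, 0, 0, 0], [0.5, 0, 2, 0, 0, 0, 0], [0.5, 0, 0, 0, 0, 0, 0]])

```text
time: 14.45
tool_pos: [0.5706, 0.0404, 0.0357]
tool_rot: [-0.508, 0.509, -0.491, 0.491]
contact_force: [-0.2, 0.1, -0.3]
gripper_width: 0.254
```

>>> apply_moves(moves=[[0.5, 0, 1.5, 0, 0, 0, 0], [0.5, 0, 1, 0, 0, 0, 0], [0.5, 0, 0, 0, 0, 0, 0]])

```text
time: 14.75
tool_pos: [0.5712, 0.0404, 0.0339]
tool_rot: [0.509, -0.509, 0.491, -0.491]
contact_force: [0.3, 1.0, 0.3]
gripper_width: 0.25
```

>>> apply_moves(moves=[[0.5, 0, 1, 0, 0, 0, 0], [0.5, 0, 1, 0, 0, 0, 0], [0.5, 0, 0, 0, 0, 0, 0]])

```text
time: 15.05
tool_pos: [0.5713, 0.0404, 0.0331]
tool_rot: [-0.509, 0.509, -0.491, 0.491]
contact_force: [-3.2, 0.3, 7.5]
gripper_width: 0.249
```

>>> apply_moves(moves=[[0.5, 0, 1, 0, 0, 0, 0], [0.5, 0, 0, 0, 0, 0, 0], [0.5, 0, 0, 0, 0, 0, 0]])

```text
time: 15.35
tool_pos: [0.5714, 0.0404, 0.033]
tool_rot: [-0.509, 0.509, -0.491, 0.491]
contact_force: [-6.1, -0.3, 13.4]
gripper_width: 0.249
```

It has stopped dead at the flat height (13 N, no further travel). I'll retreat straight up and look.

>>> apply_moves(moves=[[0.5, 0, -4, 0, 0, 0, 0], [0.5, 0, -10, 0, 0, 0, 0], [0.5, 0, -30, 0, 0, 0, 0], [0.5, 0, -40, 0, 0, 0, 0], [0.5, 0, -40, 0, 0, 0, 0], [0.5, 30, -40, 0, 0, 0, 0], [0.5, 40, 0, 0, 0, 0, 0], [0.5, 40, 0, 0, 0, 0, 0], [0.5, 40, 0, 0, 0, 0, 0], [0.5, 40, 0, 0, 0, 0, 0], [0.5, 40, 0, 0, 0, 0, 0], [0.5, 0, 0, 0, 0, 0, 0], [0.5, 0, 0, 0, 0, 0, 0]])

```text
time: 16.65
tool_pos: [0.5791, -0.1899, 0.1949]
tool_rot: [0.509, -0.508, 0.492, -0.491]
contact_force: [-0.7, -0.3, -0.2]
gripper_width: 0.249
```

Run:
```python
from h import *
show()
a=cv2.resize(manip.grab_frame("scene")[130:290,170:370],(400,320),interpolation=cv2.INTER_CUBIC)
b=cv2.resize(manip.grab_frame("side")[130:290,180:380],(400,320),interpolation=cv2.INTER_CUBIC)
cv2.imwrite("pics/f.png",np.hstack([a,b]))
for t in (3.14,3.0): 
  for n,o in(("scene",(170,130)),("side",(180,130))): print(t,n,[(proj(n,b2w([x,-.112*np.cos(t),.0115+.112*np.sin(t)]))-o)*2 for x in(-.066,.066)])
```

```text
t 16.65 tip_b mm [   0.1637 -148.4838  175.9044] F_b [-0.7552 -0.2328 -0.2209] w 0.2492293323415494
turn left deg [ 0.0026  0.4409 -0.0338]
3.14 scene [array([234.5735,  81.2598]), array([232.2426, 155.3998])]
3.14 side [array([185.0197, 196.92  ]), array([ 99.1744, 167.6742])]
3.0 scene [array([234.1639,  74.007 ]), array([231.7768, 148.4305])]
3.0 side [array([185.7902, 188.4019]), array([ 99.2047, 159.2232])]
```

View pics/f.png

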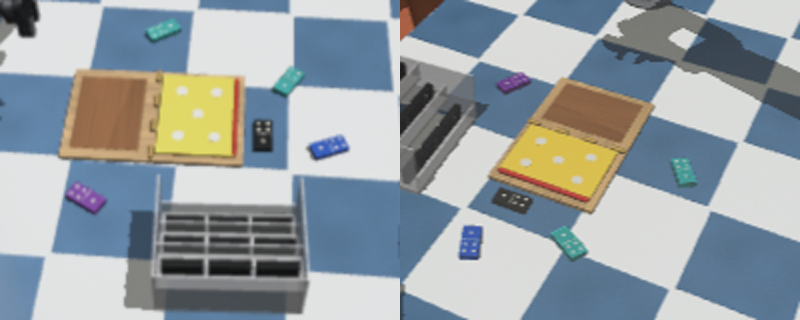

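The leaf lies flat: the bead is seen at (236,80)–(236,155) in the scene view and (99,168)–(188,198) in the side view, which match 3.14 rad. The domino is flat on the table clear of the board, and nothing else has moved.

```bash
python3 -c "
from plant import manip
print(manip.job_done())"
```

```text
the job is handed in; nothing more can be done
None
```

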